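Change the thread on the bench spool holders to gold

ROBOT

A 6-joint arm with a two-finger parallel gripper is mounted at the origin on the work surface; the furniture and walls round the work are solid. World frame = base frame: x ahead of the robot, y to its left, z up, the work surface at z = 0. Lengths are in m, angles in rad, forces in N, time in s.
With the tool pointing down it reaches from about 0.225 to 0.875 m from the base axis. Payload 3.4 kg.
Tool frame: the origin (TCP) lies at the very end of the fingers, on their centre line; the grasp point (between the pads) lies 19 mm behind it; z points along the fingers, y is the line along which they close (so a half turn about z gives the same grasp; the last joint's range is limited). The gripper opens to 85 mm and grips with 20 to 120 N. Pads are 22 mm wide; open, the fingers measure 114 mm over their backs; the gripper's body (76 mm by 85 mm) begins 54 mm behind the grasp point. The pads swing forward as they close: fully open they stand 13 mm farther back than shut.
Start: joints at [1.121, 0.276, 1.505, -0, 1.361, -0.121], TCP at [0.186, 0.544, 0.231] pointing down, gripper open.
Joint ranges: [-2.89, 2.89], [-0.75, 2.08], [0.22, 2.7], [-1.18, 4.32], [0.11, 2.71], [-2.7, 2.7]. Speed limits (rad/s): [2.57, 2.57, 3.14, 3.14, 3.14, 3.14].

INTERFACE

Orientations are given as a unit quaternion [w, x, y, z].
In Python, from rig import manip, eyes gives the robot as it stands.
- The arm moves only by the tool servo_tool, never from a script. Its argument "series" is text: rows parted by semicolons, each of 7 numbers parted by spaces: the shift along the tool's x, y, z in m, then the turn, a rotation vector about the tool's x, y, z in degrees, then the closure, from 0 (fully open) to 1 (shut). In form: dx dy dz ax ay az fingers; .... A call has 1 to 5 rows; each row is the pose to reach, as a shift and turn from the pose commanded when the call began, along the tool's axes at that moment; what a row does not reach only later rows make up. A row lasts 1/10 s, in which the tool goes at most 50 mm and 8.59 degrees, less where a joint would pass 70% of its speed; a pose out of reach is approached as far as the arm can. A call with a gripper value outside its range is refused whole. The fingers move at their own pace and stop on an object; "squeeze" is the grip in N (left out, the last holds). Time passes only in rows, so rows that repeat a pose let the fingers close. It gives the time, the measured TCP pose, the force, the opening and the grip force at its end, in the units of the state.
- manip.get_state(): the state, without advancing time (a new reading comes with each control period).
- eyes.get_image(name): name is "side" or "top" or "wrist"; returns the picture (420x560x3 uint8, red, green, blue); there is no depth.
- eyes.camera_info(name): a dict with "fx", "fy", "cx", "cy" (pixels), "dist" ([k1, k2, p1, p2, k3] as OpenCV has them; the pictures are not rectified), "eye" and "orientation" of the camera in the world. Camera axes: x right, y down, z forward; pixel columns grow to the right and rows downward; lengths in m; the calibration is good to about 2 mm. A picture is of the moment at which its call begins: read the wrist's pose just before it. camera_info takes no time and is no camera call; for the wrist camera it gives the pose at the moment of the call.
- manip.sign_off(): hands the job in; it is judged then, once.
The state is a dict: "clock": time; "qpos": joint angles; "qd": joint speeds; "effort": joint torques, N m; "position": TCP position; "ee_rot": TCP orientation; "contact_force": force on the tool from outside, world axes, zero at the start; "moment": the same for the moment, N m; "width": finger opening in m; "gripper_force": force on a finger pad.
Only numpy, scipy, OpenCV 4.12 (cv2) and the standard library are available. Lean on these libraries where they do the work, as an engineer would, in place of code of your own. Each camera call takes 0.05 s, during which the arm holds its last target. There are 200 camera calls.

TASK

Set the spool holders up for the gold top-stitching: take the empty teal core off the cone holder and stand it in the empty white tray among the holders, and put each package of gold thread on the holder made for it - the cone on the black conical centre, the straight tube on the white sleeve, the small spool on the bare steel pin - each upright and right down on its felt. Leave the navy thread standing where it is, and do not tip any thread over.

Things in the scene. Friction and masses are not known exactly. Their poses are not given: they have to be found in the camera images.
- gold_cone: Cone of golden-yellow thread, 150 g, 100 mm tall. Winding tapers from 62 mm across at the bottom to 48 mm at 88 mm height (grip at 70 mm height, 51 mm across); a teal core nib, 27 mm across, stands out on top. Bore through the axis: 40 mm wide at the bottom, about 24 mm at 75 mm height. Stands upright, loose. Origin: centre of underside; z up, its axis.
- gold_tube: Straight tube of golden-yellow thread, 120 g: cylinder 92 mm tall, 50 mm across, ivory core; bore 32 mm wide right through. Grip round the winding. Stands upright, loose. Origin: centre of underside; z up, its axis.
- gold_spool: Small flanged spool of golden-yellow thread, 60 g: 62 mm tall, ivory flanges 44 mm across at both ends, winding 41 mm across (fingers close on about 42 mm); bore 21 mm wide right through. Stands upright, loose. Origin: centre of underside; z up, its axis.
- navy_cone: Cone of dark navy thread, same shape and size as the gold cone. Not for this job: it stays where it stands. Stands upright, loose. Origin: centre of underside; z up, its axis.
- navy_tube: Straight tube of dark navy thread, same shape and size as the gold tube. Not for this job: it stays where it stands. Stands upright, loose. Origin: centre of underside; z up, its axis.
- empty_core: Empty teal plastic core, 30 g: bare tapered tube 100 mm tall, 46 mm across at the bottom, 26 mm at the top (grip at 75 mm height, 31 mm across), open at both ends. At the start it stands on the cone holder's felt, over the black conical centre. Origin: centre of its underside; z up, its axis.
- holder_cone: Bench holder for cones. Fixed. Black cast foot 84 mm across; top of its grey felt disc (68 mm across), the thread's seat, is 14 mm above the table. Origin: centre of the foot's underside, z up on the axis. Centre: ribbed black plastic cone, 34 mm across at the felt, 13 mm at 82 mm above the table, tip ends at 90 mm. The empty teal core stands over it at the start.
- holder_tube: Bench holder for straight tubes. Fixed. Black cast foot 84 mm across; top of its grey felt disc (68 mm across), the thread's seat, is 14 mm above the table. Origin: centre of the foot's underside, z up on the axis. Centre: ribbed white sleeve, 27 mm across up to 60 mm above the table, then a nose tapering to 12 mm across that ends at 76 mm.
- holder_pin: Bench holder for small spools. Fixed. Black cast foot 84 mm across; top of its grey felt disc (68 mm across), the thread's seat, is 14 mm above the table. Origin: centre of the foot's underside, z up on the axis. Centre: bare bright steel pin 5 mm thick, with a collar 14 mm across at the felt; its rounded tip ends 72 mm above the table.
- core_tray: Empty white moulded open tray among the holders, for empty cores, 76 mm (its x) by 94 mm (its y), 44 mm high, inside 68 by 88 mm, floor 2 mm thick. Fixed. Origin: centre of its underside; z up.
There are look-alikes about, which are no part of the job. What is shaped like the gold_spool but green is not meant.

How it is judged:
By the outcome, as a careful person would: the job done as asked, in the order asked, and still so for the second after the job is handed in, with the robot touching nothing.
It also fails if it takes over 120 s, if anything falls off the work surface, if the arm or the gripper's body presses on something with over 40 N, if the wrist force passes 120 N, or if a joint passes its speed limit or range.

## Working session

There is one attempt and no reset: what is moved stays moved. The work goes in short steps, Python scripts to look and compute and a tool call to move; the robot and the scene stay as the last step left them, time stands still between calls to the robot, and variables do not carry over. Pictures are saved under pics/ and viewed, at most 14 in all, crops included, and the job is handed in when it is done.

Besides the shell and the picture viewer there is one more tool, called as name(argument=value, ...), one argument or row to a line, values as JSON. servo_tool: Moves the arm, as the interface text tells. Its arguments: {"type":"object","properties":{"series":{"type":"string"},"squeeze":{"type":"number"}},"required":["series"]}

```bash
ls; mkdir -p pics
python3 - <<'E'
from rig import manip, eyes
import cv2
for n in("top","side"):
    cv2.imwrite(f"pics/{n}0.png",cv2.resize(eyes.get_image(n)[:,:,::-1],(800,600),interpolation=cv2.INTER_CUBIC))
    print(n,eyes.camera_info(n))
print(eyes.camera_info("wrist"))
print(manip.get_state())
E
```

```text
pics
top {'fx': 398.71110946773376, 'fy': 398.71110946773376, 'cx': 272.1128587297993, 'cy': 213.64853792143398, 'dist': array([0.02201671, 0.        , 0.        , 0.        , 0.        ]), 'eye': array([ 0.39060466, -0.01825132,  0.95540105]), 'orientation': array([ 0.05378997, -0.69668556,  0.71469833, -0.03069474])}
side {'fx': 404.24270616500087, 'fy': 404.24270616500087, 'cx': 277.086134768491, 'cy': 207.13454264163462, 'dist': array([-0.06480517,  0.        ,  0.        ,  0.        ,  0.        ]), 'eye': array([0.50812636, 0.95553061, 0.56517024]), 'orientation': array([-0.00686185,  0.01720277,  0.85478394, -0.51865344])}
{'fx': 322.34365495923345, 'fy': 322.34365495923345, 'cx': 276.7547657701184, 'cy': 209.91908808288508, 'dist': array([0.02307858, 0.        , 0.        , 0.        , 0.        ]), 'eye': array([0.10693987, 0.5699572 , 0.3724976 ]), 'orientation': array([0.13435428, 0.80206355, 0.57415283, 0.09482364])}
{'clock': 0.1, 'qpos': array([ 1.12102038e+00,  2.76588665e-01,  1.50598632e+00,  5.45269465e-06,
        1.36074251e+00, -1.20963766e-01]), 'qd': array([-0.00095141, -0.00176849, -0.00333305, -0.00136365,  0.00199334,
        0.00055987]), 'effort': array([ 8.04377960e-04, -4.17701411e+01, -2.46403223e+01, -1.77972306e-04,
        5.85408008e-03, -4.57191447e-06]), 'position': array([0.18545623, 0.5437747 , 0.23050183]), 'ee_rot': array([-2.45340192e-04,  1.63666959e-01,  9.86515272e-01, -8.26791794e-04]), 'contact_force': array([0.99533857, 0.25832624, 0.91360174]), 'moment': array([0.05296283, 0.07826213, 0.03487942]), 'gripper_force': 0.0, 'width': 0.08544984216934755}
```

View pics/top0.png

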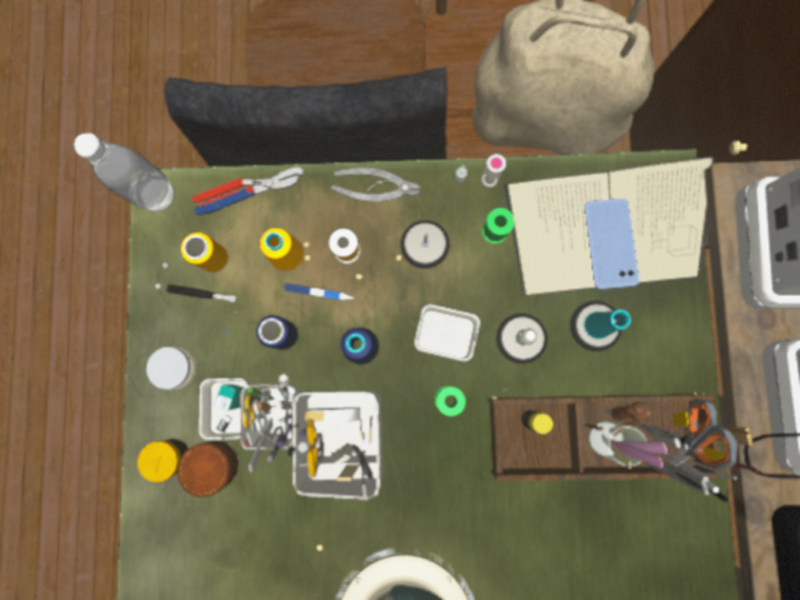

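View pics/side0.png

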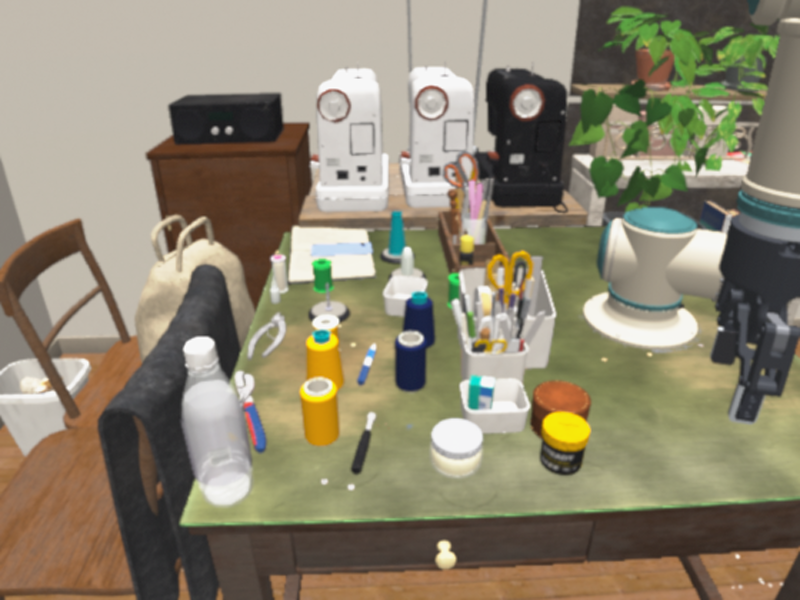

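```bash
cat > h.py <<'E'
from rig import manip, eyes
import cv2, numpy as np
from scipy.spatial.transform import Rotation as R
def Rq(q): return R.from_quat(np.r_[q[1:],q[0]]).as_matrix()
def K(c): return np.array([[c['fx'],0,c['cx']],[0,c['fy'],c['cy']],[0,0,1.]])
def back(c,uv,z):
    "pixels (original 560x420 frame) -> world points at height z"
    uv=np.array(uv,float).reshape(-1,1,2)
    p=cv2.undistortPoints(uv,K(c),c['dist'])[:,0]
    d=np.c_[p,np.ones(len(p))]@Rq(c['orientation']).T
    return c['eye']+d*((z-c['eye'][2])/d[:,2])[:,None]
def proj(c,P):
    M=Rq(c['orientation']).T
    return cv2.projectPoints(np.array(P,float).reshape(-1,1,3),M,-M@c['eye'],K(c),c['dist'])[0][:,0]
def crop(im,x0,y0,x1,y1,s,name):
    cv2.imwrite('pics/'+name,cv2.resize(im[y0:y1,x0:x1,::-1],None,fx=s,fy=s,interpolation=cv2.INTER_CUBIC))
E
python3 - <<'E'
from h import *
im=eyes.get_image("top"); np.save('top0.npy',im)
crop(im,110,140,375,260,3,'topL.png')
crop(im,280,140,460,260,4,'topR.png')
c=eyes.camera_info('top'); print(proj(c,[[0,0,0],[.186,.544,.231]]))
E
```

```text
[[282.58551529 436.96022716]
 [-30.88208475 387.01725716]]
```

View pics/topL.png

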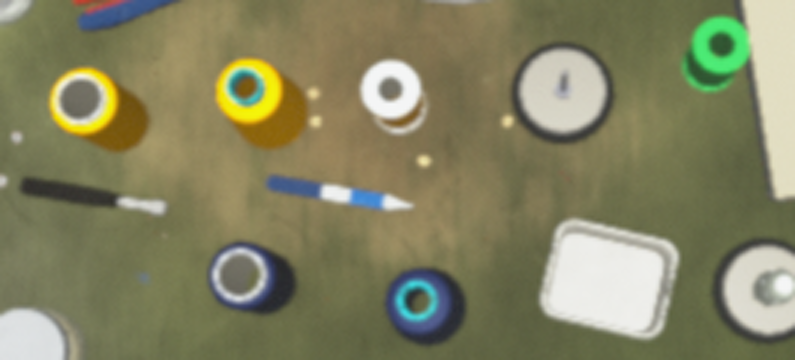

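View pics/topR.png

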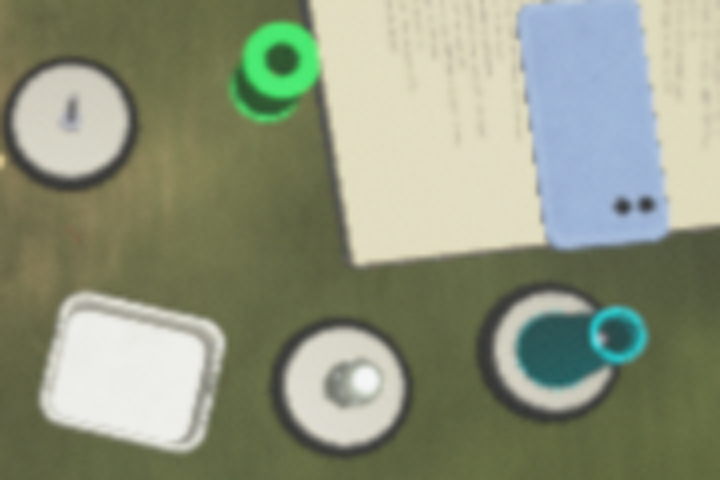

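Run:
```python
from h import *
c=eyes.camera_info('top')
L=lambda u,v:((u+.5)/3-.5+110,(v+.5)/3-.5+140)
Rr=lambda u,v:((u+.5)/4-.5+280,(v+.5)/4-.5+140)
for n,p,z in [('gtube',L(81.5,100),.092),('gcone',L(246,87),.1),('gspool',L(390,89),.062),('pin felt',L(563,92),.014),('pin felt R',Rr(70,122),.014),('tray',Rr(132,371),.044),
 ('tube felt',Rr(344,385),.014),('tube tip',Rr(366,381),.076),('cone felt',Rr(551,350),.01),('core top',Rr(618,335),.114),('ncone',L(417,300),.1),('ntube',L(240,274),.092),
 ('t1',Rr(70,295),.044),('t2',Rr(222,325),.044),('t3',Rr(195,450),.044),('t4',Rr(42,412),.044)]:
    print(n,back(c,p,z)[0].round(4), proj(eyes.camera_info('side'),back(c,p,z))[0]*800/560)
s=manip.get_state(); T=Rq(s['ee_rot']); w=eyes.camera_info('wrist')
print(T.round(3)); print('cam in tool',T.T@(w['eye']-s['position'])); print((T.T@Rq(w['orientation'])).round(3))
```

```text
gtube [0.5943 0.3083 0.092 ] [317.92943847 385.55421573]
gcone [0.5985 0.1836 0.1   ] [321.43974756 333.46942422]
gspool [0.6027 0.0818 0.062 ] [324.95280296 321.88217591]
pin felt [ 0.6073 -0.0519  0.014 ] [329.02528397 309.12194663]
pin felt R [ 0.6078 -0.0514  0.014 ] [328.74344521 309.24554454]
tray [ 0.4549 -0.0812  0.044 ] [405.02954755 287.30584027]
tube felt [ 0.4457 -0.2066  0.014 ] [406.30993819 274.02366948]
tube tip [ 0.4439 -0.2062  0.076 ] [407.17737802 248.35359489]
cone felt [ 0.4634 -0.3284  0.01  ] [396.32628706 254.12121462]
core top [ 0.4623 -0.3291  0.114 ] [396.51661266 213.10378771]
ncone [0.4388 0.0603 0.1   ] [418.34153176 294.72712915]
ntube [0.4615 0.1898 0.092 ] [409.64404652 337.85637341]
t1 [ 0.4995 -0.0472  0.044 ] [383.12588676 295.57957105]
t2 [ 0.4799 -0.1333  0.044 ] [391.82485555 276.38205962]
t3 [ 0.4092 -0.1151  0.044 ] [426.28283897 279.46211958]
t4 [ 0.4329 -0.0292  0.044 ] [417.79614392 299.10610116]
[[-0.946  0.323 -0.001]
 [ 0.323  0.946 -0.001]
 [ 0.    -0.001 -1.   ]]
cam in tool [ 0.08280477 -0.00080811 -0.14197397]
[[ 0.    -0.946 -0.325]
 [ 1.     0.    -0.   ]
 [ 0.    -0.325  0.946]]
```

servo_tool(
  series="-0.03 -0.04 -0.006 0 0 8.5 0; -0.059 -0.08 -0.012 0 0 17 0; -0.089 -0.12 -0.018 0 0 25.5 0; -0.118 -0.16 -0.024 0 0 34 0; -0.148 -0.2 -0.03 0 0 42.5 0",
)

```text
clock: 0.65
position: [0.2609, 0.3058, 0.2612]
ee_rot: [0.0, 0.512, 0.859, -0.0]
contact_force: [1.5, 0.1, -0.0]
width: 0.0856
gripper_force: 0.0
```

```bash
cat >> h.py <<'E'
def shift(x,y,z,yaw=90):
    "shift in tool axes (m) and turn (deg) from measured pose to tool-down pose with tool x at yaw"
    s=manip.get_state(); T=Rq(s['ee_rot']); a=np.radians(yaw)
    G=np.array([[np.cos(a),np.sin(a),0],[np.sin(a),-np.cos(a),0],[0,0,-1]])
    print(round(s['clock'],2),s['position'].round(4),'shift',(T.T@(np.array([x,y,z])-s['position'])).round(4),'turn',np.degrees(R.from_matrix(T.T@G).as_rotvec()).round(2),'F',s['contact_force'].round(1),round(s['width'],4),round(s['gripper_force'],1))
E
python3 -c "
from h import *
shift(.4625,-.3285,.26)
c=eyes.camera_info('top')
print(back(c,np.array([[710,430],[690,405],[625,440],[492,400],[700,395]])*.7,.2).round(3),back(c,np.array([[492,400],[720,395]])*.7,.04).round(3))"
```

```text
0.65 [0.2609 0.3058 0.2612] shift [-0.6539 -0.1241  0.0015] turn [1.000e-02 2.000e-02 2.838e+01] F [ 1.5  0.1 -0. ] 0.0856 0.0
[[ 0.311 -0.398  0.2  ]
 [ 0.343 -0.377  0.2  ]
 [ 0.3   -0.292  0.2  ]
 [ 0.354 -0.126  0.2  ]
 [ 0.355 -0.39   0.2  ]] [[ 0.346 -0.149  0.04 ]
 [ 0.347 -0.499  0.04 ]]
```

servo_tool(
  series="-0.048 -0.009 0 0 0 8 0; -0.096 -0.018 0 0 0 16 0; -0.144 -0.027 0 0 0 24 0; -0.192 -0.036 0 0 0 28.4 0; -0.24 -0.045 0 0 0 28.4 0",
)

```text
clock: 1.15
position: [0.3365, 0.0737, 0.2614]
ee_rot: [0.0, 0.706, 0.708, 0.0]
contact_force: [1.4, 0.1, -0.2]
width: 0.0854
gripper_force: 0.0
```

```bash
python3 -c "
from h import *
shift(.4625,-.3285,.24)"
```

```text
1.15 [0.3365 0.0737 0.2614] shift [-0.4027  0.1245  0.0214] turn [ 0.06 -0.02  0.2 ] F [ 1.4  0.1 -0.2] 0.0854 0.0
```

servo_tool(
  series="-0.045 0.014 0.002 0 0 0 0; -0.09 0.028 0.005 0 0 0 0; -0.135 0.042 0.007 0 0 0 0; -0.18 0.056 0.01 0 0 0 0; -0.225 0.07 0.012 0 0 0 0",
)

```text
clock: 1.65
position: [0.4076, -0.1511, 0.249]
ee_rot: [-0.0, 0.706, 0.708, 0.0]
contact_force: [0.8, -0.3, 0.6]
width: 0.0856
gripper_force: 0.0
```

servo_tool(
  series="-0.045 0.014 0.003 0 0 0 0; -0.09 0.028 0.005 0 0 0 0; -0.135 0.042 0.007 0 0 0 0; -0.178 0.054 0.01 0 0 0 0; -0.178 0.054 0.01 0 0 0 0",
)

```text
clock: 2.15
position: [0.4635, -0.3324, 0.2374]
ee_rot: [0.001, 0.707, 0.707, -0.001]
contact_force: [-0.2, 0.6, -0.8]
width: 0.0856
gripper_force: 0.0
```

```bash
python3 -c "
from h import *
shift(.4625,-.3285,.24)
im=eyes.get_image('wrist'); c=eyes.camera_info('wrist'); np.save('w1.npy',im)
cv2.imwrite('pics/w1.png',cv2.resize(im[:,:,::-1],(800,600),interpolation=cv2.INTER_CUBIC))
print(proj(c,[[.4625,-.3285,.114],[.4625,-.3285,.014],[.4445,-.2064,.076],[.4445,-.2064,.014],[.455,-.081,.044]])*800/560)
"
```

```text
2.15 [ 0.4635 -0.3324  0.2374] shift [ 0.0039 -0.001  -0.0026] turn [-0.02  0.12  0.04] F [-0.2  0.6 -0.8] 0.0856 0.0
[[ 394.73644378  285.58717613]
 [ 394.91827322  249.2941819 ]
 [ 364.72704061   69.47060618]
 [ 370.15705093   82.37289065]
 [ 382.14119854 -173.69457785]]
```

View pics/w1.png

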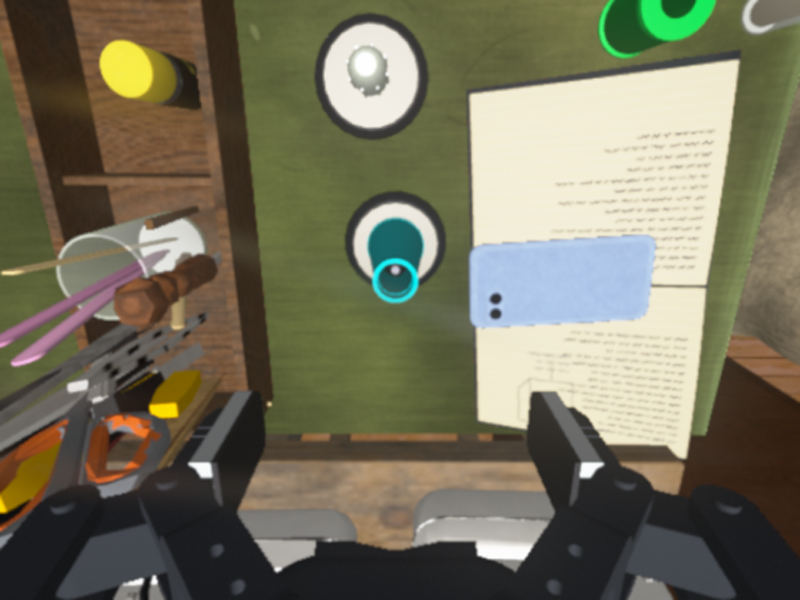

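```bash
cat >> h.py <<'E'
def wshot():
    eyes.get_image('wrist'); c=eyes.camera_info('wrist'); return c,eyes.get_image('wrist')
E
python3 -c "
from h import *
c,im=wshot(); np.save('w2.npy',im)
import pickle; pickle.dump(c,open('w2.pkl','wb'))
shift(.4625,-.3285,.24)
crop(im,210,0,330,220,2.7,'w2.png')
print(np.array(proj(c,[[.4625,-.3285,.114],[.4625,-.3285,.014],[.4445,-.2064,.076],[.4445,-.2064,.014]])-[210,0])*2.7)
"
```

```text
2.3 [ 0.4619 -0.3262  0.2385] shift [-0.0023  0.0006 -0.0015] turn [-0.08 -0.12  0.23] F [-1.2  0.1 -0.8] 0.0857 0.0
[[180.63223022 545.53917388]
 [180.62376791 475.90295342]
 [124.73588747 138.91685741]
 [134.57497698 162.04754157]]
```

View pics/w2.png

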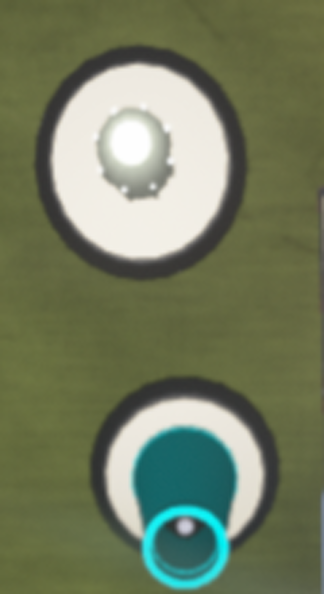

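servo_tool(
  series="-0.002 0.001 0.04 0 0 0 0; -0.002 0.001 0.08 0 0 0 0; -0.002 0.001 0.12 0 0 0 0; -0.002 0.001 0.14 0 0 0 0; -0.002 0.001 0.14 0 0 0 0",
)

```text
clock: 2.8
position: [0.4612, -0.3252, 0.0967]
ee_rot: [-0.004, 0.705, 0.709, -0.0]
contact_force: [-0.5, 0.4, -0.4]
width: 0.0856
gripper_force: 0.0
```

servo_tool(
  series="0 0 0 0 0 0 0;0 0 0 0 0 0 0;0 0 0 0 0 0 0",
)

```text
clock: 3.1
position: [0.4644, -0.3293, 0.1011]
ee_rot: [0.002, 0.705, 0.709, 0.0]
contact_force: [-0.2, 0.7, 0.7]
width: 0.0853
gripper_force: 0.0
```

```bash
python3 -c "
from h import *
shift(.4632,-.3285,.07)
"
```

```text
3.1 [ 0.4644 -0.3293  0.1011] shift [ 0.0009 -0.0013  0.0311] turn [0.16 0.13 0.28] F [-0.2  0.7  0.7] 0.0853 0.0
```

```bash
cat >> h.py <<'E'
def cmd(log='log.txt'):
    "commanded pose: composition of last rows of all calls (assumes reached)"
    s=0.163667; T=R.from_quat([s,np.sqrt(1-s*s),0,0]); p=np.array([.186,.544,.231])
    for l in open(log):
        v=np.array(l.split(),float)
        if len(v)<6: continue
        p=p+T.apply(v[:3]); T=T*R.from_rotvec(np.radians(v[3:6]))
    return p,T
def to(x,y,z):
    p,T=cmd(); s=manip.get_state()
    print(round(s['clock'],2),'cmd',p.round(4),'meas',s['position'].round(4),'F',s['contact_force'].round(1),'w',round(s['width'],4),round(s['gripper_force'],1))
    print('SHIFT',T.inv().apply(np.array([x,y,z])-p).round(4),'turn',np.degrees((T.inv()*R.from_matrix([[0,1,0],[1,0,0],[0,0,-1]])).as_rotvec()).round(2))
E
cat > log.txt <<'E'
-0.148 -0.2 -0.03 0 0 42.5
-0.24 -0.045 0 0 0 28.4
-0.225 0.07 0.012 0 0 0
-0.178 0.054 0.01 0 0 0
-0.002 0.001 0.14 0 0 0
E
python3 -c "
from h import *
to(.4632,-.3285,.07)
for i in range(4): eyes.get_image('wrist'); print(manip.get_state()['position'])
"
```

```text
3.1 cmd [ 0.4639 -0.3297  0.099 ] meas [ 0.4644 -0.3293  0.1011] F [-0.2  0.7  0.7] w 0.0853 0.0
SHIFT [ 0.0012 -0.0007  0.029 ] turn [0.   0.   0.26]
[ 0.46424647 -0.32934345  0.10087042]
[ 0.46405647 -0.32926793  0.10055368]
[ 0.46389067 -0.32917957  0.10024695]
[ 0.46374134 -0.32912461  0.09995412]
```

servo_tool(
  series="0.001 -0.001 0.015 0 0 0.2 0; 0.001 -0.001 0.029 0 0 0.2 0; 0.001 -0.001 0.029 0 0 0.2 0; 0.001 -0.001 0.029 0 0 0.2 0;0.001 -0.001 0.029 0 0 0.2 1",
  squeeze=25,
)

```text
clock: 3.8
position: [0.4629, -0.3284, 0.0709]
ee_rot: [0.001, 0.707, 0.707, 0.0]
contact_force: [0.8, -0.8, 0.8]
width: 0.0733
gripper_force: 0.0
```

servo_tool(
  series="0 0 0 0 0 0 1;0 0 0 0 0 0 1;0 0 0 0 0 0 1;0 0 0 0 0 0 1;0 0 0 0 0 0 1",
)

```text
clock: 4.3
position: [0.4629, -0.3281, 0.0708]
ee_rot: [0.001, 0.707, 0.707, 0.0]
contact_force: [-0.0, -0.4, 4.4]
width: 0.0329
gripper_force: 24.8
```

servo_tool(
  series="0 0 -0.02 0 0 0 1;0 0 -0.06 0 0 0 1;0 0 -0.1 0 0 0 1;0.02 0 -0.12 0 0 0 1;0.06 0 -0.12 0 0 0 1",
)

```text
clock: 4.8
position: [0.4646, -0.271, 0.1935]
ee_rot: [0.004, 0.708, 0.706, 0.0]
contact_force: [0.8, 0.2, -0.4]
width: 0.0326
gripper_force: 24.9
```

servo_tool(
  series="0.05 -0.002 0 0 0 0 1;0.1 -0.004 0 0 0 0 1;0.14 -0.006 0 0 0 0 1;0.17 -0.008 0 0 0 0 1;0.187 -0.008 0 0 0 0 1",
)

```text
clock: 5.3
position: [0.4529, -0.0783, 0.1899]
ee_rot: [-0.001, 0.706, 0.708, -0.0]
contact_force: [-0.6, -0.5, -1.0]
width: 0.0327
gripper_force: 24.9
```

servo_tool(
  series="0 0 0 0 0 0 1;0 0 0 0 0 0 1;0 0 0 0 0 0 1;0 0 0 0 0 0 1",
)

```text
clock: 5.7
position: [0.4543, -0.0818, 0.1901]
ee_rot: [-0.0, 0.707, 0.707, -0.0]
contact_force: [-0.2, -0.3, -0.3]
width: 0.0328
gripper_force: 24.9
```

```bash
cat >> log.txt <<'E'
0.001 -0.001 0.029 0 0 0.2
0.06 0 -0.12 0 0 0
0.187 -0.008 0 0 0 0
E
python3 -c "
from h import *
to(.4555,-.081,.06)
c,im=wshot()
p,_=cmd();x,y,z=p
cv2.imwrite('pics/w3.png',cv2.resize(im[:,:,::-1],(800,600),interpolation=cv2.INTER_CUBIC))
print((proj(c,[[x,y,z-.056],[x+.023,y,z-.056],[x-.023,y,z-.056],[x,y,z+.044],[.4555,-.081,.044],[.4388,.0603,.1],[.6075,-.0515,.014]])*800/560).round(1))
"
```

```text
5.7 cmd [ 0.4547 -0.0817  0.19  ] meas [ 0.4543 -0.0818  0.1901] F [-0.2 -0.3 -0.3] w 0.0328 24.9
SHIFT [0.0007 0.0008 0.13  ] turn [0.   0.   0.06]
[[395.3 329.3]
 [444.8 329.2]
 [345.7 329.3]
 [395.6 478.1]
 [396.4 275. ]
 [358.2  -6.2]
 [617.8 221.4]]
```

View pics/w3.png

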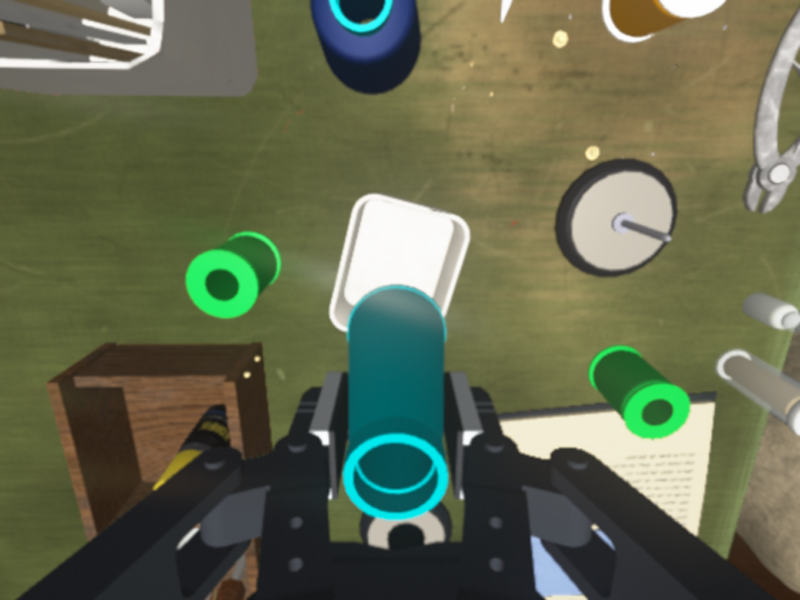

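servo_tool(
  series="0.003 0.002 0.03 0 0 0 1;0.003 0.002 0.065 0 0 0 1;0.003 0.002 0.1 0 0 0 1;0.003 0.002 0.12 0 0 0 1;0.003 0.002 0.13 0 0 0 1",
)

```text
clock: 6.3
position: [0.4549, -0.0779, 0.0584]
ee_rot: [-0.002, 0.707, 0.707, -0.001]
contact_force: [-4.3, 3.0, 42.8]
width: 0.0326
gripper_force: 32.2
```

servo_tool(
  series="0 0 0 0 0 0 1;0 0 0 0 0 0 1;0 0 0.001 0 0 0 1;0 0 0.001 0 0 0 1;0 0 0.001 0 0 0 1",
)

```text
clock: 6.8
position: [0.4564, -0.078, 0.0595]
ee_rot: [0.0, 0.707, 0.707, 0.0]
contact_force: [0.1, 0.2, 0.1]
width: 0.0327
gripper_force: 24.9
```

servo_tool(
  series="0 0 0 0 0 0 0;0 0 0 0 0 0 0;0 0 0 0 0 0 0;0 0 0 0 0 0 0;0 0 0 0 0 0 0",
)

```text
clock: 7.3
position: [0.4562, -0.0779, 0.0592]
ee_rot: [0.0, 0.707, 0.707, 0.0]
contact_force: [0.1, -0.4, -0.7]
width: 0.0857
gripper_force: 0.0
```

servo_tool(
  series="0 0 -0.03 0 0 0 0;0 0 -0.075 0 0 0 0;0.01 0.005 -0.115 0 0 0 0;0.045 0.025 -0.135 0 0 0 0;0.085 0.048 -0.141 0 0 0 0",
)

```text
clock: 7.8
position: [0.5061, 0.007, 0.2037]
ee_rot: [0.003, 0.708, 0.706, 0.002]
contact_force: [1.3, -0.7, -1.0]
width: 0.0856
gripper_force: 0.0
```

servo_tool(
  series="0.04 0.022 0 0 0 0 0;0.08 0.045 0 0 0 0 0;0.12 0.067 0 0 0 0 0;0.155 0.086 0 0 0 0 0;0.172 0.095 0 0 0 0 0",
)

```text
clock: 8.3
position: [0.6002, 0.1826, 0.1997]
ee_rot: [-0.0, 0.706, 0.708, 0.001]
contact_force: [-1.2, -0.1, -0.3]
width: 0.0855
gripper_force: 0.0
```

servo_tool(
  series="0 0 0 0 0 0 0;0 0 0 0 0 0 0;0 0 0 0 0 0 0;0 0 0 0 0 0 0",
)

```text
clock: 8.7
position: [0.5984, 0.178, 0.2005]
ee_rot: [0.0, 0.707, 0.707, -0.0]
contact_force: [0.1, 0.6, 0.6]
width: 0.0857
gripper_force: 0.0
```

```bash
cat >> log.txt <<'E'
0.003 0.002 0.13 0 0 0
0 0 0.001 0 0 0
0.085 0.048 -0.141 0 0 0
0.172 0.095 0 0 0 0
E
python3 -c "
from h import *
to(.5985,.1836,.051)
c,im=wshot(); np.save('w4.npy',im)
import pickle; pickle.dump(c,open('w4.pkl','wb'))
cv2.imwrite('pics/w4.png',cv2.resize(im[:,:,::-1],(800,600),interpolation=cv2.INTER_CUBIC))
print((proj(c,[[.5985,.1836,.1],[.5943,.3083,.092],[.6027,.0818,.062]])*800/560).round(1))
crop(eyes.get_image('side'),210,140,360,260,5,'s4.png')
"
```

```text
8.7 cmd [0.5994 0.1785 0.2   ] meas [0.5984 0.178  0.2005] F [0.1 0.6 0.6] w 0.0857 0.0
SHIFT [ 0.0051 -0.0009  0.149 ] turn [0.   0.   0.06]
[[394.3 289.3]
 [385.3  35.1]
 [400.5 411.3]]
```

View pics/w4.png

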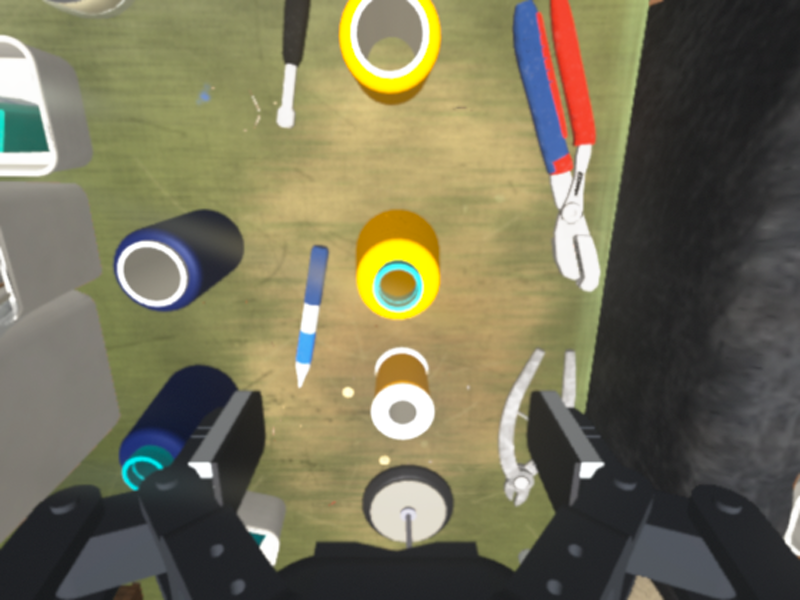

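View pics/s4.png

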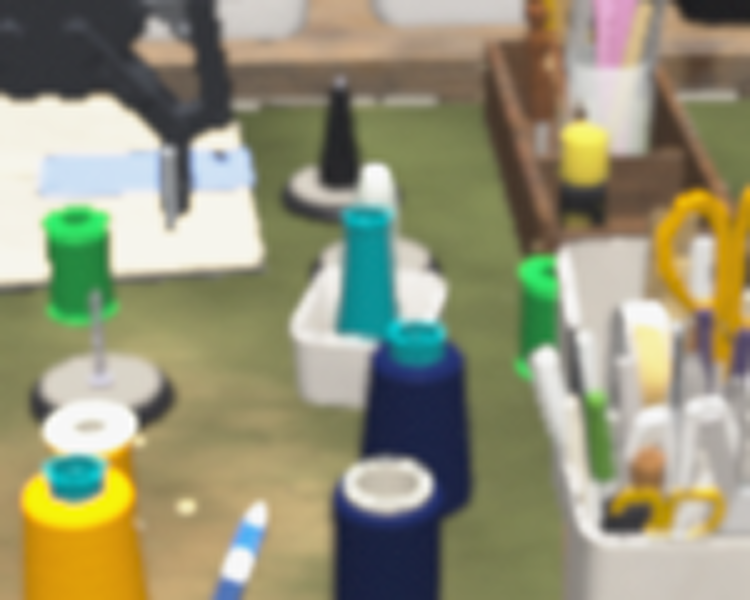

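servo_tool(
  series="0.006 0.001 0.03 0 0 0 0;0.006 0.001 0.07 0 0 0 0;0.006 0.001 0.11 0 0 0 0;0.006 0.001 0.135 0 0 0 0;0.006 0.001 0.149 0 0 0 0",
  squeeze=40,
)

```text
clock: 9.35
position: [0.5983, 0.1846, 0.0488]
ee_rot: [-0.001, 0.707, 0.707, -0.002]
contact_force: [-0.3, -0.7, -0.1]
width: 0.0855
gripper_force: 0.0
```

servo_tool(
  series="0 0 0 0 0 0 0;0 0 0 0 0 0 0;0 0 0 0 0 0 0;0 0 0 0 0 0 0.3;0 0 0 0 0 0 1",
)

```text
clock: 9.85
position: [0.6006, 0.1854, 0.0524]
ee_rot: [0.001, 0.707, 0.708, 0.001]
contact_force: [0.0, 0.3, -0.8]
width: 0.0589
gripper_force: 0.0
```

servo_tool(
  series="0 0 0 0 0 0 1;0 0 0 0 0 0 1;0 0 0 0 0 0 1;0 0 0 0 0 0 1",
)

```text
clock: 10.25
position: [0.6003, 0.1855, 0.0528]
ee_rot: [0.0, 0.707, 0.708, 0.001]
contact_force: [-2.0, -0.6, 5.0]
width: 0.052
gripper_force: 40.8
```

servo_tool(
  series="0 0 -0.015 0 0 0 1;0 0 -0.05 0 0 0 1;0 0 -0.09 0 0 0 1;-0.015 -0.004 -0.125 0 0 0 1;-0.05 -0.013 -0.149 0 0 0 1",
)

```text
clock: 10.75
position: [0.5884, 0.137, 0.2032]
ee_rot: [0.001, 0.706, 0.709, 0.002]
contact_force: [-0.5, -1.1, -1.0]
width: 0.0516
gripper_force: 42.1
```

servo_tool(
  series="-0.045 -0.012 0 0 0 0 1;-0.09 -0.024 0 0 0 0 1;-0.135 -0.036 0 0 0 0 1;-0.18 -0.048 0 0 0 0 1;-0.225 -0.06 0 0 0 0 1",
)

```text
clock: 11.25
position: [0.5263, -0.0913, 0.2005]
ee_rot: [0.0, 0.707, 0.708, 0.0]
contact_force: [0.5, -0.1, -1.7]
width: 0.0518
gripper_force: 42.0
```

servo_tool(
  series="-0.045 -0.012 0 0 0 0 1;-0.09 -0.024 0 0 0 0 1;-0.135 -0.036 0 0 0 0 1;-0.18 -0.048 0 0 0 0 1;-0.21 -0.056 0 0 0 0 1",
)

```text
clock: 11.75
position: [0.4702, -0.3028, 0.2003]
ee_rot: [0.0, 0.707, 0.707, -0.0]
contact_force: [1.1, -0.1, -1.0]
width: 0.0514
gripper_force: 42.0
```

servo_tool(
  series="-0.015 -0.004 0 0 0 0 1;-0.027 -0.007 0 0 0 0 1;-0.027 -0.007 0 0 0 0 1;-0.027 -0.007 0 0 0 0 1;-0.027 -0.007 0 0 0 0 1",
)

```text
clock: 12.25
position: [0.4649, -0.3253, 0.2002]
ee_rot: [-0.0, 0.706, 0.708, 0.0]
contact_force: [0.4, -0.2, -1.0]
width: 0.0517
gripper_force: 42.0
```

```bash
cat >> log.txt <<'E'
0.006 0.001 0.149 0 0 0
-0.05 -0.013 -0.149 0 0 0
-0.225 -0.06 0 0 0 0
-0.21 -0.056 0 0 0 0
-0.027 -0.007 0 0 0 0
E
python3 -c "
from h import *
to(.4641,-.328,.068)
eyes.get_image('wrist');eyes.get_image('wrist')
to(.4641,-.328,.068)"
```

```text
12.25 cmd [ 0.4649 -0.3277  0.2   ] meas [ 0.4649 -0.3253  0.2002] F [ 0.4 -0.2 -1. ] w 0.0517 42.0
SHIFT [-0.0003 -0.0008  0.132 ] turn [0.   0.   0.06]
12.35 cmd [ 0.4649 -0.3277  0.2   ] meas [ 0.4648 -0.3256  0.2003] F [-0.  -0.5 -1.6] w 0.0512 42.0
SHIFT [-0.0003 -0.0008  0.132 ] turn [0.   0.   0.06]
```

servo_tool(
  series="-0.002 -0.001 0.02 0 0 0 1;-0.002 -0.001 0.05 0 0 0 1;-0.002 -0.001 0.08 0 0 0 1;-0.002 -0.001 0.1 0 0 0 1;-0.002 -0.001 0.11 0 0 0 1",
)

```text
clock: 12.85
position: [0.4628, -0.3272, 0.0883]
ee_rot: [-0.002, 0.706, 0.708, 0.0]
contact_force: [-0.1, 1.2, -2.2]
width: 0.0516
gripper_force: 42.0
```

servo_tool(
  series="0 0 0.004 0 0 0 1;0 0 0.008 0 0 0 1;0 0 0.012 0 0 0 1;0 0 0.012 0 0 0 1;0 0 0.012 0 0 0 1",
)

```text
clock: 13.35
position: [0.4638, -0.3291, 0.0788]
ee_rot: [0.001, 0.707, 0.707, 0.0]
contact_force: [0.3, 0.2, -1.3]
width: 0.0516
gripper_force: 42.0
```

servo_tool(
  series="0 0 0.003 0 0 0 1;0 0 0.006 0 0 0 1;0 0 0.009 0 0 0 1;0 0 0.011 0 0 0 1;0 0 0.011 0 0 0 1",
)

```text
clock: 13.85
position: [0.4634, -0.3289, 0.0671]
ee_rot: [-0.0, 0.707, 0.707, 0.0]
contact_force: [-0.4, -0.5, -0.9]
width: 0.0513
gripper_force: 42.1
```

servo_tool(
  series="0 0 0 0 0 0 1;0 0 0 0 0 0 1;0 0 0.001 0 0 0 1;0 0 0.001 0 0 0 1",
)

```text
clock: 14.25
position: [0.4635, -0.329, 0.0669]
ee_rot: [0.0, 0.707, 0.708, -0.0]
contact_force: [-0.7, -0.5, 3.8]
width: 0.0516
gripper_force: 42.6
```

servo_tool(
  series="0 0 0 0 0 0 0.5;0 0 0 0 0 0 0;0 0 0 0 0 0 0;0 0 0 0 0 0 0;0 0 0 0 0 0 0",
)

```text
clock: 14.75
position: [0.4635, -0.3288, 0.0659]
ee_rot: [-0.0, 0.707, 0.707, 0.0]
contact_force: [-0.3, -0.2, 1.1]
width: 0.0856
gripper_force: 0.0
```

servo_tool(
  series="0 0 -0.02 0 0 0 0;0 0 -0.06 0 0 0 0;0 0 -0.1 0 0 0 0;0.02 0.004 -0.13 0 0 0 0;0.06 0.012 -0.134 0 0 0 0",
)

```text
clock: 15.25
position: [0.4778, -0.2722, 0.2046]
ee_rot: [0.005, 0.708, 0.706, 0.0]
contact_force: [1.8, 1.0, -0.6]
width: 0.0857
gripper_force: 0.0
```

servo_tool(
  series="0.045 0.009 0 0 0 0 0;0.09 0.019 0 0 0 0 0;0.135 0.028 0 0 0 0 0;0.18 0.038 0 0 0 0 0;0.225 0.047 0 0 0 0 0",
)

```text
clock: 15.75
position: [0.5224, -0.042, 0.2003]
ee_rot: [0.0, 0.707, 0.707, 0.0]
contact_force: [1.2, -1.4, -0.3]
width: 0.0853
gripper_force: 0.0
```

servo_tool(
  series="0.045 0.009 0 0 0 0 0;0.09 0.019 0 0 0 0 0;0.135 0.028 0 0 0 0 0;0.18 0.038 0 0 0 0 0;0.225 0.047 0 0 0 0 0",
)

```text
clock: 16.25
position: [0.5691, 0.1832, 0.2002]
ee_rot: [0.0, 0.707, 0.708, 0.0]
contact_force: [0.6, -0.7, -0.1]
width: 0.0855
gripper_force: 0.0
```

servo_tool(
  series="0.045 0.009 0 0 0 0 0;0.08 0.017 0 0 0 0 0;0.11 0.024 0 0 0 0 0;0.123 0.027 0 0 0 0 0;0.123 0.027 0 0 0 0 0",
)

```text
clock: 16.75
position: [0.5957, 0.3055, 0.1995]
ee_rot: [-0.0, 0.706, 0.708, -0.0]
contact_force: [-0.9, -0.5, 0.9]
width: 0.0851
gripper_force: 0.0
```

servo_tool(
  series="0 0 0 0 0 0 0;0 0 0 0 0 0 0;0 0 0 0 0 0 0",
)

```text
clock: 17.05
position: [0.5957, 0.3027, 0.2006]
ee_rot: [0.0, 0.707, 0.707, -0.0]
contact_force: [-0.2, 0.6, 0.7]
width: 0.0852
gripper_force: 0.0
```

```bash
cat >> log.txt <<'E'
-0.002 -0.001 0.11 0 0 0
0 0 0.012 0 0 0
0 0 0.011 0 0 0
0 0 0.001 0 0 0
0.06 0.012 -0.134 0 0 0
0.225 0.047 0 0 0 0
0.225 0.047 0 0 0 0
0.123 0.027 0 0 0 0
E
python3 -c "
from h import *
c,im=wshot()
to(.5965,.309,.046)
a=im[110:310,160:400]; b=cv2.resize(eyes.get_image('side')[100:220,210:354],(480,400),interpolation=cv2.INTER_CUBIC)
a=cv2.resize(a,(720,600),interpolation=cv2.INTER_CUBIC)
cv2.imwrite('pics/w5.png',a[:,:,::-1]); cv2.imwrite('pics/s5.png',b[:,:,::-1])
print(((proj(c,[[.5965,.309,.092],[.5965,.309,0]])-[160,110])*3).round(1))
"
```

```text
17.15 cmd [0.5963 0.3035 0.2   ] meas [0.5958 0.3031 0.2006] F [ 0.1 -0.7  0.4] w 0.0855 0.0
SHIFT [0.0055 0.0002 0.154 ] turn [0.   0.   0.06]
[[350.8 266.2]
 [350.3 191.9]]
```

View pics/w5.png

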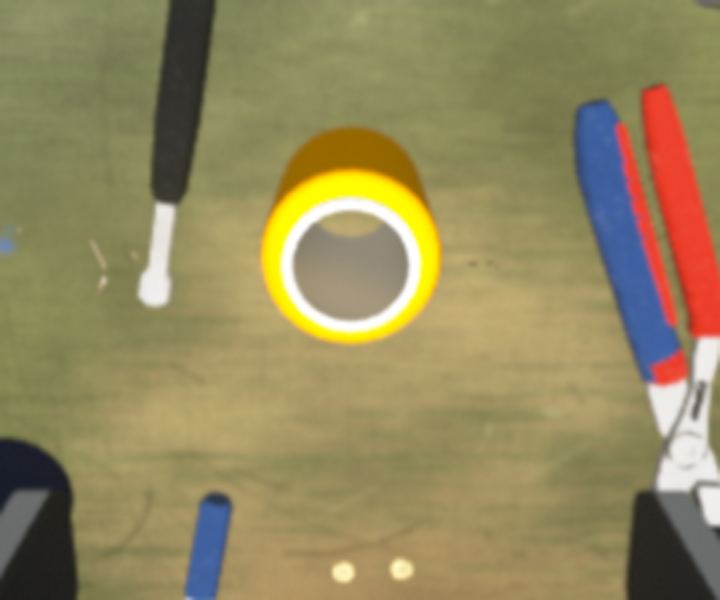

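View pics/s5.png

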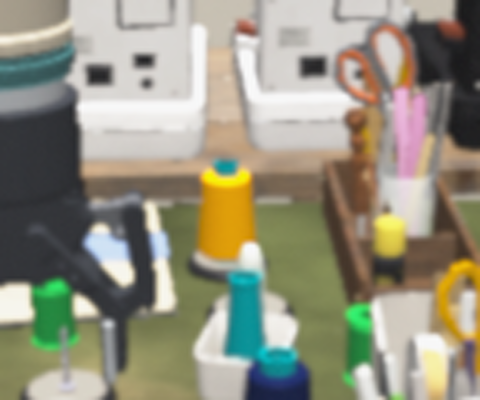

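servo_tool(
  series="0.006 0 0.03 0 0 0 0;0.006 0 0.07 0 0 0 0;0.006 0 0.11 0 0 0 0;0.006 0 0.14 0 0 0 0;0.006 0 0.154 0 0 0 0",
)

```text
clock: 17.7
position: [0.5938, 0.3091, 0.0431]
ee_rot: [-0.001, 0.707, 0.707, -0.002]
contact_force: [0.4, 0.6, 0.1]
width: 0.0857
gripper_force: 0.0
```

servo_tool(
  series="0 0 0 0 0 0 0;0 0 0 0 0 0 0;0 0 0 0 0 0 0;0 0 0 0 0 0 0.3;0 0 0 0 0 0 1",
)

```text
clock: 18.2
position: [0.5965, 0.3106, 0.0476]
ee_rot: [0.0, 0.707, 0.708, 0.001]
contact_force: [0.4, -0.4, -0.5]
width: 0.0591
gripper_force: 0.0
```

servo_tool(
  series="0 0 0 0 0 0 1;0 0 0 0 0 0 1;0 0 0 0 0 0 1;0 0 0 0 0 0 1",
)

```text
clock: 18.6
position: [0.5962, 0.3105, 0.0475]
ee_rot: [0.0, 0.707, 0.708, 0.001]
contact_force: [-1.4, -0.6, 5.6]
width: 0.049
gripper_force: 41.2
```

servo_tool(
  series="0 0 -0.015 0 0 0 1;0 0 -0.05 0 0 0 1;0 0 -0.09 0 0 0 1;-0.015 -0.004 -0.13 0 0 0 1;-0.05 -0.015 -0.154 0 0 0 1",
)

```text
clock: 19.1
position: [0.5827, 0.2623, 0.2031]
ee_rot: [0.001, 0.706, 0.708, 0.003]
contact_force: [-0.1, -1.1, -0.7]
width: 0.0494
gripper_force: 41.8
```

servo_tool(
  series="-0.045 -0.013 0 0 0 0 1;-0.09 -0.026 0 0 0 0 1;-0.135 -0.039 0 0 0 0 1;-0.18 -0.052 0 0 0 0 1;-0.225 -0.066 0 0 0 0 1",
)

```text
clock: 19.6
position: [0.5141, 0.0336, 0.1999]
ee_rot: [-0.0, 0.707, 0.708, -0.0]
contact_force: [0.8, -0.4, -1.5]
width: 0.0493
gripper_force: 41.8
```

servo_tool(
  series="-0.045 -0.013 0 0 0 0 1;-0.09 -0.026 0 0 0 0 1;-0.135 -0.039 0 0 0 0 1;-0.18 -0.052 0 0 0 0 1;-0.21 -0.061 0 0 0 0 1",
)

```text
clock: 20.1
position: [0.453, -0.1775, 0.2]
ee_rot: [0.0, 0.707, 0.707, -0.0]
contact_force: [0.3, -0.1, -1.3]
width: 0.0492
gripper_force: 41.8
```

servo_tool(
  series="-0.015 -0.004 0 0 0 0 1;-0.025 -0.007 0 0 0 0 1;-0.03 -0.008 0 0 0 0 1;-0.03 -0.008 0.02 0 0 0 1;-0.03 -0.008 0.05 0 0 0 1",
)

```text
clock: 20.6
position: [0.4481, -0.2052, 0.1512]
ee_rot: [0.002, 0.707, 0.708, 0.001]
contact_force: [0.6, -0.4, -2.8]
width: 0.0495
gripper_force: 41.9
```

servo_tool(
  series="0 0 0 0 0 0 1;0 0 0 0 0 0 1;0 0 0 0 0 0 1;0 0 0 0 0 0 1;0 0 0 0 0 0 1",
)

```text
clock: 21.1
position: [0.447, -0.2051, 0.1512]
ee_rot: [0.001, 0.707, 0.708, 0.0]
contact_force: [0.0, 0.7, -1.2]
width: 0.0494
gripper_force: 42.2
```

```bash
cat >> log.txt <<'E'
0.006 0 0.154 0 0 0
-0.05 -0.015 -0.154 0 0 0
-0.225 -0.066 0 0 0 0
-0.21 -0.061 0 0 0 0
-0.03 -0.008 0.05 0 0 0
E
python3 -c "
from h import *
c,im=wshot(); 
to(.4466,-.2055,.0615)
crop(im,160,120,390,300,3,'w6.png')
x,y,z=manip.get_state()['position']
print(((proj(c,[[x,y-.001,z-.0475],[x,y-.001,z+.0445],[.4466,-.2065,.014],[.4466,-.2065,.076]])-[160,120])*3).round(1))
"
```

```text
21.2 cmd [ 0.4468 -0.2057  0.15  ] meas [ 0.4467 -0.205   0.1508] F [-0.3  0.1 -1.6] w 0.0494 42.2
SHIFT [ 0.0002 -0.0002  0.0885] turn [0.   0.   0.06]
[[347.2 351. ]
 [347.  653.5]
 [347.1 232.4]
 [347.  306.7]]
```

View pics/w6.png

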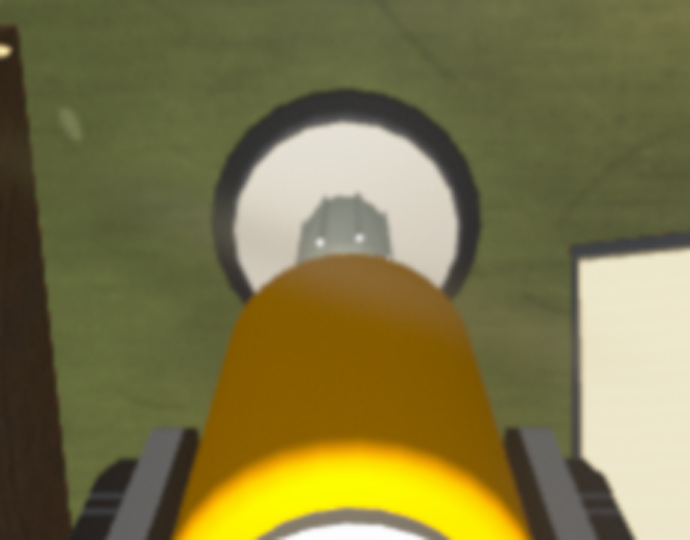

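servo_tool(
  series="0 -0.001 0.01 0 0 0 1;0 -0.001 0.02 0 0 0 1;0 -0.001 0.03 0 0 0 1;0 -0.001 0.036 0 0 0 1;0 -0.001 0.042 0 0 0 1",
)

```text
clock: 21.7
position: [0.4451, -0.2047, 0.1072]
ee_rot: [-0.001, 0.707, 0.707, -0.0]
contact_force: [0.0, -0.1, -2.4]
width: 0.0493
gripper_force: 42.2
```

servo_tool(
  series="0 0 0.006 0 0 0 1;0 0 0.012 0 0 0 1;0 0 0.018 0 0 0 1;0 0 0.02 0 0 0 1;0 0 0.02 0 0 0 1",
)

```text
clock: 22.2
position: [0.4452, -0.2048, 0.0879]
ee_rot: [-0.0, 0.707, 0.707, -0.0]
contact_force: [-0.2, -0.5, -1.4]
width: 0.0495
gripper_force: 42.2
```

servo_tool(
  series="0 0 0.006 0 0 0 1;0 0 0.012 0 0 0 1;0 0 0.018 0 0 0 1;0 0 0.023 0 0 0 1;0 0 0.025 0 0 0 1",
)

```text
clock: 22.7
position: [0.445, -0.2046, 0.0624]
ee_rot: [-0.001, 0.707, 0.707, -0.0]
contact_force: [0.7, -0.8, -1.3]
width: 0.0493
gripper_force: 42.2
```

servo_tool(
  series="0 0 0 0 0 0 1;0 0 0 0 0 0 1;0 0 0.001 0 0 0 1;0 0 0.002 0 0 0 1;0 0 0.002 0 0 0 1",
)

```text
clock: 23.2
position: [0.4455, -0.205, 0.0616]
ee_rot: [0.0, 0.707, 0.707, 0.0]
contact_force: [0.3, 0.3, 0.6]
width: 0.0492
gripper_force: 42.3
```

servo_tool(
  series="0 0 0 0 0 0 0.5;0 0 0 0 0 0 0;0 0 0 0 0 0 0;0 0 0 0 0 0 0;0 0 0 0 0 0 0",
)

```text
clock: 23.7
position: [0.4453, -0.2049, 0.0612]
ee_rot: [-0.0, 0.707, 0.707, 0.0]
contact_force: [0.1, -0.1, 0.2]
width: 0.0855
gripper_force: 0.0
```

servo_tool(
  series="0 0 -0.02 0 0 0 0;0 0 -0.06 0 0 0 0;0 0 -0.1 0 0 0 0;0.02 0.011 -0.13 0 0 0 0;0.06 0.033 -0.139 0 0 0 0",
)

```text
clock: 24.2
position: [0.48, -0.1472, 0.2041]
ee_rot: [0.004, 0.708, 0.706, 0.001]
contact_force: [1.6, 0.0, -0.6]
width: 0.0853
gripper_force: 0.0
```

servo_tool(
  series="0.043 0.024 0 0 0 0 0;0.086 0.047 0 0 0 0 0;0.129 0.071 0 0 0 0 0;0.172 0.095 0 0 0 0 0;0.21 0.115 0.01 0 0 0 0",
)

```text
clock: 24.7
position: [0.595, 0.0676, 0.1913]
ee_rot: [0.001, 0.706, 0.708, 0.001]
contact_force: [0.9, -0.2, -0.0]
width: 0.0856
gripper_force: 0.0
```

servo_tool(
  series="0.01 0.006 0.02 0 0 0 0;0.017 0.01 0.05 0 0 0 0;0.017 0.01 0.09 0 0 0 0;0.017 0.01 0.09 0 0 0 0;0.017 0.01 0.09 0 0 0 0",
)

```text
clock: 25.2
position: [0.6027, 0.0822, 0.1]
ee_rot: [-0.001, 0.707, 0.707, -0.001]
contact_force: [-0.0, 0.4, 0.5]
width: 0.0853
gripper_force: 0.0
```

```bash
cat >> log.txt <<'E'
0 -0.001 0.042 0 0 0
0 0 0.02 0 0 0
0 0 0.025 0 0 0
0 0 0.002 0 0 0
0.06 0.033 -0.139 0 0 0
0.21 0.115 0.01 0 0 0
0.017 0.01 0.09 0 0 0
E
python3 -c "
from h import *
c,im=wshot(); to(.6042,.0818,.014)
a=cv2.resize(im[120:345,150:400],(555,500),interpolation=cv2.INTER_CUBIC)
b=cv2.resize(eyes.get_image('side')[100:190,240:330],(245,245),interpolation=cv2.INTER_CUBIC)
o=np.zeros((500,800,3),np.uint8); o[:,:555]=a; o[:245,555:]=b; cv2.imwrite('pics/w7.png',o[:,:,::-1])
print(((proj(c,[[.6042,.0818,.062],[.6042,.0818,0]])-[150,120])*2.22).round(1))
"
```

```text
25.3 cmd [0.6035 0.0815 0.1   ] meas [0.6045 0.082  0.1023] F [ 1.  -0.2  0.4] w 0.0854 0.0
SHIFT [0.0003 0.0007 0.086 ] turn [0.   0.   0.06]
[[280.5 269.7]
 [280.2 197.8]]
```

View pics/w7.png

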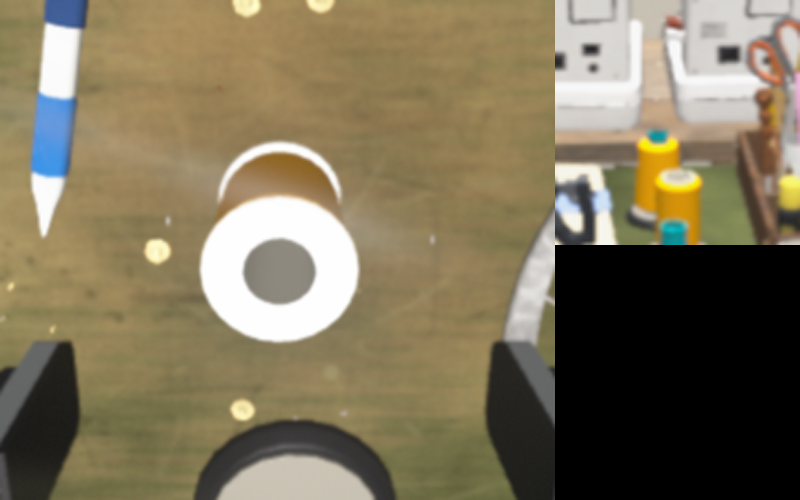

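```bash
python3 -c "
from h import *
import pickle
c=eyes.camera_info('wrist')
print(((proj(c,[[.609,-.0515,.014],[.611,-.0515,.014]])-[150,120])*2.22).round(1))
c=pickle.load(open('w4.pkl','rb'))
print((proj(c,[[.609,-.0515,.014],[.609,-.0485,.014]])*800/560).round(1), back(c,np.array([[408,509]])*.7,.014))
"
```

```text
[[289.7 522.9]
 [294.7 522.9]]
[[406.4 511.8]
 [406.4 509.1]] [[ 0.61037935 -0.04837526  0.014     ]]
```

servo_tool(
  series="0 0.001 0.03 0 0 0 0;0 0.001 0.055 0 0 0 0;0 0.001 0.075 0 0 0 0;0 0.001 0.083 0 0 0 0;0 0.001 0.086 0 0 0 0",
  squeeze=35,
)

```text
clock: 25.85
position: [0.6046, 0.0821, 0.0149]
ee_rot: [0.0, 0.707, 0.707, 0.0]
contact_force: [-0.0, 0.4, 0.9]
width: 0.0859
gripper_force: 0.0
```

servo_tool(
  series="0 0 0 0 0 0 0;0 0 0 0 0 0 0;0 0 0 0 0 0 0;0 0 0 0 0 0 0.3;0 0 0 0 0 0 1",
)

```text
clock: 26.35
position: [0.6043, 0.0823, 0.0147]
ee_rot: [0.0, 0.707, 0.707, 0.0]
contact_force: [1.0, -0.6, 0.2]
width: 0.0589
gripper_force: 0.0
```

servo_tool(
  series="0 0 0 0 0 0 1;0 0 0 0 0 0 1;0 0 0 0 0 0 1;0 0 0 0 0 0 1;0 0 0 0 0 0 1",
)

```text
clock: 26.85
position: [0.6041, 0.0823, 0.0146]
ee_rot: [0.0, 0.707, 0.707, 0.0]
contact_force: [-1.4, 0.5, 5.5]
width: 0.0424
gripper_force: 35.4
```

servo_tool(
  series="0 0 -0.015 0 0 0 1;0 0 -0.05 0 0 0 1;0 0 -0.085 0 0 0 1;-0.01 0 -0.1 0 0 0 1;-0.04 0.002 -0.1 0 0 0 1",
)

```text
clock: 27.35
position: [0.6079, 0.044, 0.1169]
ee_rot: [0.002, 0.706, 0.709, 0.002]
contact_force: [0.7, -0.3, -0.8]
width: 0.0426
gripper_force: 35.7
```

servo_tool(
  series="-0.035 0.001 0 0 0 0 1;-0.065 0.002 0 0 0 0 1;-0.085 0.003 0 0 0 0 1;-0.092 0.003 0 0 0 0 1;-0.092 0.003 0 0 0 0 1",
)

```text
clock: 27.85
position: [0.609, -0.0503, 0.1136]
ee_rot: [-0.0, 0.707, 0.707, -0.0]
contact_force: [0.4, 0.5, -0.6]
width: 0.0424
gripper_force: 35.7
```

servo_tool(
  series="0 0 0 0 0 0 1;0 0 0 0 0 0 1;0 0 0 0 0 0 1;0 0 0 0 0 0 1;0 0 0 0 0 0 1",
)

```text
clock: 28.35
position: [0.6092, -0.0492, 0.1143]
ee_rot: [0.0, 0.706, 0.708, 0.0]
contact_force: [-0.0, -0.6, -0.5]
width: 0.0424
gripper_force: 35.7
```

```bash
cat >> log.txt <<'E'
0 0.001 0.086 0 0 0
-0.04 0.002 -0.1 0 0 0
-0.092 0.003 0 0 0 0
E
python3 -c "
from h import *
c,im=wshot(); to(.6098,-.0502,.0286)
a=im[120:330]; 
# felt: bright low-saturation pixels; width per row
h=cv2.cvtColor(a,cv2.COLOR_RGB2HSV); m=(h[:,:,2]>150)&(h[:,:,1]<50)
for r in range(0,130,8):
    x=np.where(m[r,180:400])[0]+180
    if len(x)>20: print(r+120,x.min(),x.max(),(x.min()+x.max())/2,len(x))
print(proj(c,[[.6098,-.0502,.014],[.6098,-.0502+.034,.014],[.6098+.034,-.0502,.014],[.6098,-.0502,.0]]).round(1))
x,y,z=manip.get_state()['position']; print(proj(c,[[x,y,z-.0146],[x,y,z+.0474]]).round(1))
"
```

```text
28.45 cmd [ 0.6097 -0.0505  0.114 ] meas [ 0.6092 -0.0495  0.1143] F [ 0.6 -0.1  0. ] w 0.0422 35.7
SHIFT [0.0003 0.0002 0.0854] turn [0.   0.   0.06]
176 256 399 327.5 51
184 246 399 322.5 77
192 240 394 317.0 84
200 236 399 317.5 87
208 235 318 276.5 84
216 236 318 277.0 78
224 238 316 277.0 74
232 242 311 276.5 70
[[276.9 210.2]
 [276.9 167.9]
 [319.7 210.3]
 [276.8 204.8]]
[[276.  260.2]
 [275.9 341.8]]
```

servo_tool(
  series="0 0 0.01 0 0 0 1;0 0 0.022 0 0 0 1;0 0 0.034 0 0 0 1;0 0 0.046 0 0 0 1;0 0 0.056 0 0 0 1",
)

```text
clock: 28.95
position: [0.6085, -0.0496, 0.0564]
ee_rot: [-0.001, 0.707, 0.707, -0.0]
contact_force: [-0.4, -0.5, -1.5]
width: 0.0424
gripper_force: 35.7
```

servo_tool(
  series="0 0 0.008 0 0 0 1;0 0 0.016 0 0 0 1;0 0 0.022 0 0 0 1;0 0 0.026 0 0 0 1;0 0 0.028 0 0 0 1",
)

```text
clock: 29.45
position: [0.6092, -0.0497, 0.0299]
ee_rot: [-0.0, 0.707, 0.708, 0.0]
contact_force: [0.6, -0.3, -0.5]
width: 0.0423
gripper_force: 35.7
```

servo_tool(
  series="0 0 0 0 0 0 1;0 0 0 0 0 0 1;0 0 0.001 0 0 0 1;0 0 0.002 0 0 0 1;0 0 0.002 0 0 0 1",
)

```text
clock: 29.95
position: [0.6094, -0.0498, 0.0287]
ee_rot: [0.0, 0.707, 0.707, 0.0]
contact_force: [-0.5, -0.5, 2.2]
width: 0.0423
gripper_force: 35.8
```

servo_tool(
  series="0 0 0 0 0 0 0.5;0 0 0 0 0 0 0;0 0 0 0 0 0 0;0 0 0 0 0 0 0;0 0 0 0 0 0 0",
)

```text
clock: 30.45
position: [0.6091, -0.0497, 0.0281]
ee_rot: [-0.0, 0.707, 0.707, 0.0]
contact_force: [0.2, -0.5, 0.7]
width: 0.0852
gripper_force: 0.0
```

servo_tool(
  series="0 0 -0.02 0 0 0 0;0 0 -0.06 0 0 0 0;0 0 -0.1 0 0 0 0;0 0 -0.14 0 0 0 0;0 0 -0.18 0 0 0 0",
)

```text
clock: 30.95
position: [0.6089, -0.0496, 0.2098]
ee_rot: [-0.0, 0.707, 0.707, 0.0]
contact_force: [1.1, -0.7, 0.1]
width: 0.0858
gripper_force: 0.0
```

servo_tool(
  series="0.045 0 -0.02 0 0 0 0;0.09 0 -0.04 0 0 0 0;0.135 0 -0.05 0 0 0 0;0.17 0 -0.05 0 0 0 0;0.18 0 -0.05 0 0 0 0",
)

```text
clock: 31.45
position: [0.6086, 0.134, 0.2587]
ee_rot: [-0.0, 0.705, 0.709, 0.001]
contact_force: [-0.8, -0.2, 0.3]
width: 0.0853
gripper_force: 0.0
```

```bash
python3 -c "
from h import *
a=cv2.resize(eyes.get_image('side')[130:260,190:330],(420,390),interpolation=cv2.INTER_CUBIC)
b=cv2.resize(eyes.get_image('top')[130:260,270:450],(380,274),interpolation=cv2.INTER_CUBIC)
o=np.zeros((390,800,3),np.uint8); o[:,:420]=a; o[:274,420:]=b; cv2.imwrite('pics/end.png',o[:,:,::-1])"
```

```text
(no output)
```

View pics/end.png

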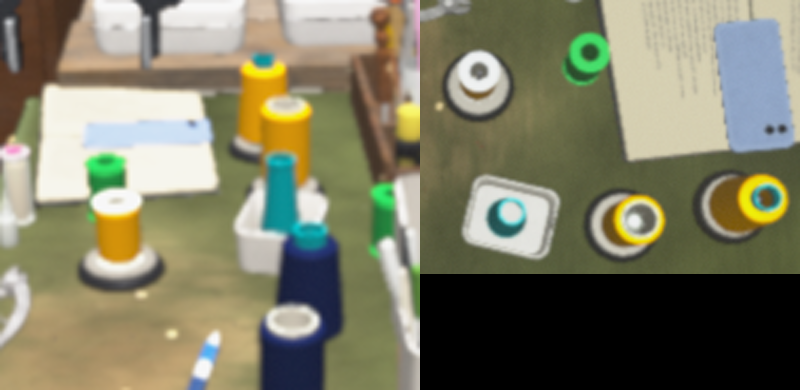

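The final picture shows the spool on its pin (118,230), the tube on the sleeve (287,140), the cone on its holder (263,90), the core upright in the tray (281,195), and the navy thread still standing.

```bash
python3 -c "
from rig import manip
print(manip.sign_off())"
```

```text
the job is handed in; nothing more can be done
None
```

The job is handed in at about 31 s of robot time: the teal core stands in the tray, each gold package is upright and down on the felt of its own holder, and the navy thread is where it was.

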